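Lift a sample carrier off its tilted goniometer pins

ROBOT

A 6-joint arm with a two-finger parallel gripper is mounted at the origin on the work surface. World frame = base frame: x ahead of the robot, y to its left, z up, the work surface at z = 0. Lengths are in mm, angles in degrees, forces in N, time in s.
With the tool pointing down it reaches from about 300 to 850 mm from the base axis. Payload 4.2 kg.
Tool frame: the origin (TCP) lies at the very end of the fingers, on their centre line; the grasp point (between the pads) lies 19 mm behind it; z points along the fingers, y is the line along which they close (so a half turn about z gives the same grasp; the last joint's range is limited). The gripper opens to 91 mm and grips with 3 to 60 N. Pads are 32 mm wide; open, the fingers measure 118 mm over their backs; the gripper's body (76 mm by 178 mm) begins 60 mm behind the grasp point.
Start: joints at [63.541, 18.312, 89.639, -0, 72.044, -1.146], TCP at [245.856, 519.806, 213.976] pointing down, gripper open.
Joint ranges: [-177.97, 177.97], [-48.28, 115.42], [12.27, 149.76], [-77.06, 257.06], [2.81, 150.46], [-146.56, 146.56]. Speed limits (degrees/s): [147.25, 147.25, 180, 180, 180, 180].

INTERFACE

Orientations are given as [roll, pitch, yaw] about the fixed x, y, z axes, in that order (R = Rz(yaw) Ry(pitch) Rx(roll)).
In Python, from workcell import * gives the robot as it stands.
- The arm moves only by the tool move_arm, never from a script. Its argument "motion" is a list of rows, each a list of 3 entries, a list of its own where there are three numbers: the finger opening in mm, from 0 to 91.2, then the shift along the world's x, y, z in units of 25 mm (1.0 is 25 mm), then the turn, a rotation vector about the world's x, y, z in units of 4 degrees (1.0 is 4 degrees). In form: [[grip, [x, y, z], [ax, ay, az]], ...]. A call has 1 to 20 rows; each row shifts and turns the commanded pose from where the row before left it; what a row does not reach is not made up. A row lasts 1/12 s, in which the tool goes at most 41.7 mm and 7.16 degrees, less where a joint would pass 70% of its speed; a pose out of reach is approached as far as the arm can. A call with a number of a shift or a turn outside -1 to 1 is refused whole. A call with a gripper value outside its range is refused whole. The fingers move at their own pace and stop on an object; "grip_force" is the grip in N (left out, the last holds). Time passes only in rows, so rows that do not move let the fingers close. It gives the time, the measured TCP pose, the force, the opening and the grip force at its end, in the units of the state.
- state(): the state, without advancing time (a new reading comes with each control period).
- grab_frame(name): name is "scene" or "top" or "wrist"; returns the picture (420x560x3 uint8, blue, green, red); there is no depth.
- camera_info(name): a dict with "fx", "fy", "cx", "cy" (pixels), "rvec" (rotation vector, rad) and "tvec" (3), from world to camera coordinates, as OpenCV has them. Camera axes: x right, y down, z forward; pixel columns grow to the right and rows downward; lengths in mm; the calibration is good to about 2 mm. A picture is of the moment at which its call begins: read the wrist's pose just before it. camera_info takes no time and is no camera call; for the wrist camera it gives the pose at the moment of the call.
- job_done(): hands the job in; it is judged then, once.
The state is a dict: "time_s": time; "qpos": joint angles; "qvel": joint speeds; "effort": joint torques, N m; "ee_pos": TCP position; "ee_rot": TCP orientation; "force": force on the tool from outside, world axes, zero at the start; "torque": the same for the moment, N m; "gripper_width": finger opening in mm; "gripper_force": force on a finger pad.
Only numpy, scipy, OpenCV 4.12 (cv2) and the standard library are available. Lean on these libraries where they do the work, as an engineer would, in place of code of your own. Each camera call takes 0.05 s, during which the arm holds its last target. There are 200 camera calls.

TASK

Take the black sample carrier by its orange, rubber-mounted grip and draw it straight off along the two pins of the tilted goniometer cradle without letting it cock or jam: one end is heavier, so counter it by leaning the grip as the weight comes on, and do not shift the cradle from its set angle. Then lay the carrier flat, grip up, centred and square on the aluminium platform of the blue-footed height stand, lowering it by feel so that it is neither dropped nor pressed hard, and let go; leave the wash bottle, lens post and screwdriver where they are.

Things in the scene. Friction and masses are not known exactly. Their poses are not given: they have to be found in the camera images.
- grip (a point): Centre of the orange grip, a fin 12 mm thick along x, 30 mm long along y, 36 mm tall: pinch it across x. 38 mm above the carrier's underside, 30 mm above its top face. Rubber mount: the fin rocks about the carrier's x only, about a pivot 24 mm below this point, springing back with 0.35 N m per rad (to 0.5 rad). Leaning its top to -y twists the +y end up.
- plate: Loose black carrier, 90 mm along x, 184 mm along y, 8 mm thick, flat below, 0.4 to 0.6 kg in all; origin: centre of the underside, z out of the top. At y = +50, -50 mm brass bushings, 26 mm square, 24 mm tall from the underside, with 11.5 mm holes on the pins. At y = +77, -77 mm white pucks alike in look: one is 0.08 to 0.18 kg heavier (which, how much: not told). Uncountered, it cocks 7 to 16 degrees.
- pin_tips (a point): Point midway between the tips of the cradle's two steel pins (at y = +50 and -50 mm, 10 mm thick, 34 mm long from the seat). z is the pin direction. With the carrier seated its origin is 34 mm below this point along z, the grip 4 mm above it; 36 mm of travel along z clears the pins.
- cradle: Aluminium cradle, seat 86 x 158 mm, tipped 15 degrees about its y so that the pins lean to its -x side, roughly towards the robot. Origin on the hinge; seat 22 mm above it, pin tips 56 mm. Held at its angle only by friction (about 0.55 N m): some 8 N sideways at the grip shifts it, and it does not come back.
- stage: Foot of the goniometer, fixed to the table: dark steel slab 130 x 200 mm, its top 14 to 44 mm above the table, with two black cheeks at y = +88 and -88 mm that carry the cradle. Origin: on the centre line, 14 mm below the slab's top; the hinge runs along y, 78 mm above the origin, and the cheeks end 86 mm above it.
- jack: Height stand, fixed: blue foot 110 x 150 x 16 mm, column, aluminium platform 120 mm along x by 200 mm along y centred over the foot. Origin: centre of the foot's underside. The platform's top is 70 to 105 mm above it, different each time and not reported: feel for it. It is sprung and gives 0.4 mm per newton, at most 9 mm. Square: the carrier's y along this y, either way round.
- wash_bottle: White wash bottle with a blue cap, 64 mm diameter, 160 mm tall, loose; origin under its centre. Leave alone.
- lens_post: Steel post on a 60 mm round foot with a black 54 mm lens ring on top, 135 mm tall, loose; origin under its centre. Leave alone.
- screwdriver: Yellow screwdriver, 180 mm long, lying loose on the table. Leave alone.
There are look-alikes about, which are no part of the job. Leave any brown look-alike of the jack alone.

How it is judged (in metres and radians):
On the way:
1. the carrier has come straight off the pin tips: its underside is past them, still over them (within 15 mm) and square to them (within about 6 degrees) (z of plate in the frame of pin_tips above 0 m and x of plate in the frame of pin_tips between -0.015 and 0.015 m and y of plate in the frame of pin_tips between -0.015 and 0.015 m and angle between the z axis of plate and the z axis of pin_tips, either way round below 0.1 rad).
At the end, for the whole second after the job is handed in: The carrier lies flat (within about 3 degrees), grip up, on the stand's platform, its centre within 15 mm of the stand's centre and its long side within 8 degrees of the platform's, released and at rest (contact force between plate and jack above 1 N and angle between plate's own z axis and vertical below 0.06 rad and horizontal distance between plate and jack below 0.015 m and angle between the y axis of plate and the y axis of jack, either way round below 0.14 rad and distance between plate and pin_tips above 0.12 m and linear speed of plate below 0.02 m/s); the robot touches nothing.
It fails at once if the cradle is shifted: the point between its pin tips moves more than 4 mm (distance of pin_tips from where it was at the start of the episode above 0.004 m).
It fails at once if the carrier is cocked by more than about 3 degrees while on the pins (z of plate in the frame of pin_tips below -0.002 m and distance between plate and pin_tips below 0.04 m and angle between the z axis of plate and the z axis of pin_tips, either way round above 0.05 rad).
It fails at once if the carrier jams (over 20 N between carrier and goniometer once it is raised off its seat), or is pressed or struck on the stand (over 25 N) ((z of plate in the frame of pin_tips above -0.032 m and (contact force between plate and cradle above 20 N or contact force between plate and stage above 20 N)) or contact force between plate and jack above 25 N).
It fails at once if the carrier is let fall (over 0.3 m/s, a drop of about 5 mm, out of the fingers) (linear speed of plate above 0.3 m/s and contact force between the fingers and plate below 0.5 N).
It fails at once if a bystander is moved more than 20 mm (distance of any of wash_bottle, lens_post, screwdriver from where it was at the start of the episode above 0.02 m).
It also fails if it takes over 64 s, if anything falls off the work surface, if the arm or the gripper's body presses on something with over 40 N, if the wrist force passes 120 N, or if a joint passes its speed limit or range.

## Working session

There is one attempt and no reset: what is moved stays moved. The work goes in short steps, Python scripts to look and compute and a tool call to move; the robot and the scene stay as the last step left them, time stands still between calls to the robot, and variables do not carry over. Pictures are saved under pics/ and viewed, at most 10 in all, crops included, and the job is handed in when it is done.

Besides the shell and the picture viewer there is one more tool, called after "Emit:" as name(argument=value, ...) on one line, values as JSON. move_arm: Moves the arm, as the interface text tells. Shifts and turns lie within -1 to 1; 1 stands for 25 mm of shift or 4 degrees of turn. Its arguments: {"type":"object","properties":{"motion":{"type":"array","items":{"type":"array"}},"grip_force":{"type":"number"}},"required":["motion"]}

```bash
ls; mkdir -p pics; python3 - <<'E'
from workcell import *
import cv2
for n in ("scene","top"):
    cv2.imwrite(f"pics/{n}0.png",cv2.resize(grab_frame(n),(800,600),interpolation=cv2.INTER_CUBIC))
    print(n,camera_info(n))
print(state())
E
```

```text
pics
scene {'fx': 381.05652908203655, 'fy': 381.05652908203655, 'cx': 281.10223272695106, 'cy': 217.24712559436574, 'rvec': array([ 1.2318347 ,  2.19676016, -1.05923235]), 'tvec': array([ 299.93311228, -157.79581977, 1538.28009605])}
top {'fx': 507.8242689428522, 'fy': 507.8242689428522, 'cx': 271.7810873184791, 'cy': 203.6971329109603, 'rvec': array([ 2.09724306, -2.15270853,  0.17002163]), 'tvec': array([  14.88638704,  526.4847376 , 1454.56803113])}
{'time_s': 0.1, 'qpos': array([ 6.35422049e+01,  1.83463265e+01,  8.97004725e+01, -5.91422877e-04,
        7.20426158e+01, -1.14726015e+00]), 'qvel': array([-0.05301851, -0.09414507, -0.11026321, -0.00146234,  0.04842232,
       -0.04036734]), 'effort': array([-4.45662763e-04, -4.13329732e+01, -2.32510632e+01,  7.28940102e-02,
        4.22227755e-02, -5.21334323e-05]), 'ee_pos': array([245.63788183, 519.38760791, 213.21374415]), 'ee_rot': array([-1.79910592e+02, -1.22805992e-03,  1.54689647e+02]), 'force': array([-0.21627616, -0.57053077,  0.17028488]), 'torque': array([0.08341891, 0.02528118, 0.01174721]), 'gripper_force': 0.0, 'gripper_width': 91.23097463965041}
```

View pics/scene0.png

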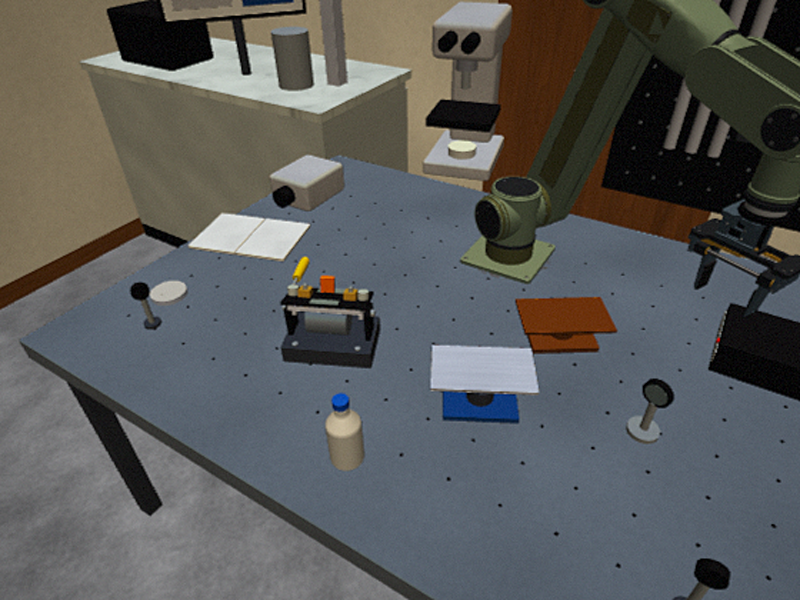

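View pics/top0.png

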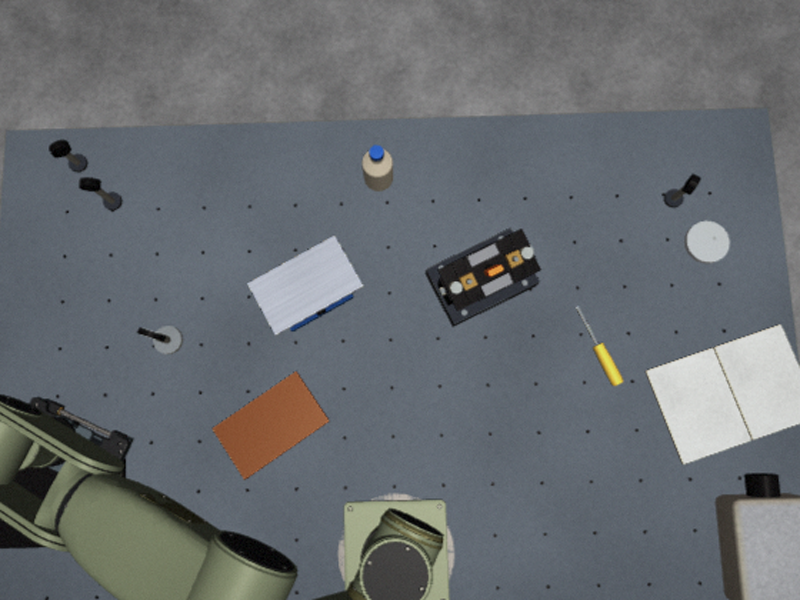

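Top view: the carrier on the goniometer sits at (490,272) with its orange grip at (495,270). The white platform with the blue foot is at (305,285), and the brown look-alike at (270,425) is to be left alone. The bottle is at (377,168), the screwdriver at (605,360) and the lens post at (167,340). Other orange or black candidates are the brown stand (270,425) and the black box in the scene view at (760,350). I choose the grip at (495,270) and check it in a close crop.

```bash
cat > h.py <<'E'
from workcell import *
import numpy as np, cv2
from scipy.spatial.transform import Rotation as R
def P(n):
    c=camera_info(n); K=np.array([[c['fx'],0,c['cx']],[0,c['fy'],c['cy']],[0,0,1]])
    return K, cv2.Rodrigues(np.array(c['rvec']))[0], np.array(c['tvec']).reshape(3)
def proj(n,X,cam=None):
    K,r,t=cam or P(n); q=(K@(r@np.atleast_2d(X).T+t[:,None])).T; return q[:,:2]/q[:,2:]
def tri(a,b):
    Ms=[k@np.c_[r,t] for k,r,t in (P('top'),P('scene'))]
    X=cv2.triangulatePoints(Ms[0],Ms[1],np.array(a,float).T,np.array(b,float).T); return (X[:3]/X[3]).T
def ray(n,uv,z,cam=None):
    K,r,t=cam or P(n); d=r.T@np.linalg.inv(K)@np.array([uv[0],uv[1],1]); c=-r.T@t; return c+d*(z-c[2])/d[2]
E
python3 - <<'E'
from h import *
T=grab_frame('top');S=grab_frame('scene')
cv2.imwrite('pics/T.png',T);cv2.imwrite('pics/S.png',S)
def cr(I,u,v,w): 
    h=w*3//4; return cv2.resize(I[v-h//2:v-h//2+h,u-w//2:u-w//2+w],(400,300),interpolation=cv2.INTER_CUBIC)
m=np.vstack([np.hstack([cr(T,343,193,100),cr(S,229,228,100)]),np.hstack([cr(T,213,200,100),cr(S,338,266,100)])])
cv2.imwrite('pics/m.png',m)
for n,I in(('top',T),('scene',S)):
    H=cv2.cvtColor(I,cv2.COLOR_BGR2HSV); k=cv2.inRange(H,(3,190,160),(14,255,255))
    nn,l,s,c=cv2.connectedComponentsWithStats(k)
    print(n,[(s[i].tolist(),c[i].round(1)) for i in range(1,nn) if s[i,4]>15])
E
```

```text
top []
scene [([225, 193, 9, 12, 87], array([228.6, 198.7]))]
```

View pics/m.png

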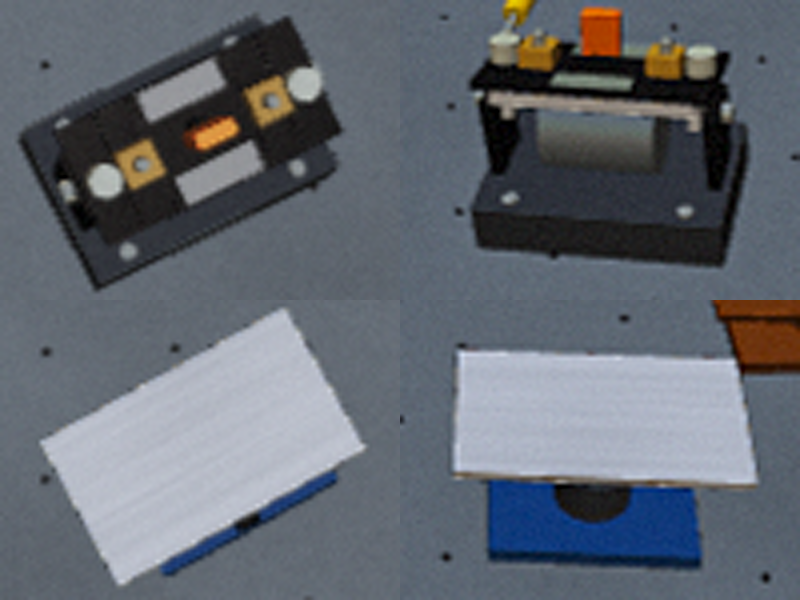

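The crop confirms the black carrier with brass bushings, white pucks and orange fin in the goniometer, and the white-metal platform over the blue foot. Next I fit both models.

```bash
cat > fit.py <<'E'
from h import *
from scipy.optimize import least_squares
cam={n:P(n) for n in('top','scene')}
def px(o,l): return np.array([[o[0]+(x+.5)/4-.5,o[1]+(y+.5)/4-.5] for x,y in l])
# jack corners order: (+x,+y),(+x,-y),(-x,-y),(-x,+y) local
jt=px((163,163),[(40,141),(285,8),(366,147),(120,286)])
js=px((288,229),[(357,186),(53,176),(58,50),(340,59)])
loc=np.array([[60,100,0],[60,-100,0],[-60,-100,0],[-60,100,0]])
def fj(p):
    X=R.from_euler('z',p[3]).apply(loc)+p[:3]
    return np.r_[proj('',X,cam['top'])-jt,proj('',X,cam['scene'])-js].ravel()
r=least_squares(fj,[550,100,90,.4]); print('jack top',r.x[:3].round(1),np.degrees(r.x[3]).round(2),'res',r.fun.reshape(-1,2).round(1).tolist())
ct=px((293,156),[(142,163),(270,100),(217,131)])
cs=px((179,191),[(266,45),(139,40),(202,34)])
ld=np.array([[0,50,22+24],[0,-50,22+24],[0,0,22+56.]])
ls=np.array([[0,50,22+24],[0,-50,22+24],[6,0,22+38.]])
def fc(p):
    q=R.from_euler('z',p[3])*R.from_euler('y',-15,degrees=True)
    return np.r_[proj('',q.apply(ld)+p[:3],cam['top'])-ct,proj('',q.apply(ls)+p[:3],cam['scene'])-cs].ravel()
r=least_squares(fc,[550,-150,100,.4]); p=r.x
q=R.from_euler('z',p[3])*R.from_euler('y',-15,degrees=True)
print('hinge',p[:3].round(1),np.degrees(p[3]).round(2),'res',r.fun.reshape(-1,2).round(1).tolist())
print('grip',(q.apply([0,0,60])+p[:3]).round(1),'pin dir',q.apply([0,0,1]).round(4))
E
python3 fit.py; python3 -c "
from h import *
s=state();print(P('wrist'));r=R.from_euler('xyz',s['ee_rot'],degrees=True).as_matrix();print(r.round(3))
K,Rw,t=P('wrist');c=-Rw.T@t;print('cam in tool',(r.T@(c-s['ee_pos'])).round(1));print((r.T@Rw.T).round(3))"
```

```text
jack top [536.7 167.3  96.6] 28.07 res [[0.2, -0.0], [0.1, -0.4], [-0.0, 0.3], [-0.2, -0.1], [0.4, -0.2], [0.3, -0.6], [0.1, 0.4], [-0.8, 0.4]]
hinge [ 555.5 -194.1  110.3] 25.39 res [[-0.3, 0.2], [-0.1, -0.3], [-0.0, 0.4], [0.1, 0.7], [-0.1, 0.2], [-0.6, -1.0]]
grip [ 541.5 -200.7  168.2] pin dir [-0.2338 -0.111   0.9659]
(array([[344.8496246 ,   0.        , 277.29733312],
       [  0.        , 344.8496246 , 208.05694234],
       [  0.        ,   0.        ,   1.        ]]), array([[ 4.27619363e-01,  9.03958474e-01, -8.70093588e-04],
       [ 8.72432620e-01, -4.12453627e-01,  2.62189491e-01],
       [ 2.36649539e-01, -1.12876401e-01, -9.65016017e-01]]), array([-574.23429429,  -29.58137523,  391.26221978]))
[[-0.904  0.428 -0.   ]
 [ 0.428  0.904 -0.001]
 [ 0.    -0.001 -1.   ]]
cam in tool [  74.    -0.3 -171.4]
[[-0.    -0.965 -0.262]
 [ 1.    -0.     0.   ]
 [-0.    -0.262  0.965]]
```

```bash
cat > go.py <<'E'
from h import *
YAW=25.39; C0=np.array([541.5,-200.7,168.2]) # grip
def cframe(yaw=YAW,tilt=-15): return R.from_euler('z',yaw,degrees=True)*R.from_euler('y',tilt,degrees=True)
def toolR(q): # tool x=c_y,y=c_x,z=-c_z
    m=q.as_matrix(); return R.from_matrix(np.c_[m[:,1],m[:,0],-m[:,2]])
def delta(Rt,pt):
    s=state(); d=(np.array(pt)-s['ee_pos'])/25; w=(Rt*R.from_euler('xyz',s['ee_rot'],degrees=True).inv()).as_rotvec(degrees=True)/4
    print('shift units',d.round(3),'turn units',w.round(3),'t',s['time_s'],'F',s['force'].round(2),'T',s['torque'].round(3),'w',round(s['gripper_width'],1)); return d,w
E
python3 -c "
from go import *
q=cframe();cz=q.apply([0,0,1]);delta(toolR(q),C0-19*cz+80*cz)"
```

```text
shift units [ 11.26  -29.08    0.547] turn units [ 2.717 -2.713 -9.767] t 0.2 F [-0.02 -0.59 -0.74] T [0.029 0.063 0.051] w 90.9
```

Emit:
move_arm(motion=[[60,[0.3,-0.8,0.1],[0.075,-0.075,-0.27]],[60,[0.3,-0.8,0.1],[0.075,-0.075,-0.27]],[60,[0.3,-0.8,0.1],[0.075,-0.075,-0.27]],[60,[0.3,-0.8,0.1],[0.075,-0.075,-0.27]],[60,[0.3,-0.8,0.1],[0.075,-0.075,-0.27]],[60,[0.3,-0.8,0.1],[0.075,-0.075,-0.27]],[60,[0.3,-0.8,0.1],[0.075,-0.075,-0.27]],[60,[0.3,-0.8,0.1],[0.075,-0.075,-0.27]],[60,[0.3,-0.8,0.1],[0.075,-0.075,-0.27]],[60,[0.3,-0.8,0.1],[0.075,-0.075,-0.27]],[60,[0.3,-0.8,0],[0.075,-0.075,-0.27]],[60,[0.3,-0.8,0],[0.075,-0.075,-0.27]],[60,[0.3,-0.8,0],[0.075,-0.075,-0.27]],[60,[0.3,-0.8,0],[0.075,-0.075,-0.27]],[60,[0.3,-0.8,0],[0.075,-0.075,-0.27]],[60,[0.3,-0.8,0],[0.075,-0.075,-0.27]],[60,[0.3,-0.8,0],[0.075,-0.075,-0.27]],[60,[0.3,-0.8,0],[0.075,-0.075,-0.27]]])

```text
time_s: 1.7
ee_pos: [380.9, 158.8, 239.0]
ee_rot: [172.5, 1.3, 135.1]
force: [-0.1, 0.1, -0.1]
gripper_width: 60.4
gripper_force: 0.0
```

Emit:
move_arm(motion=[[60,[0.3,-0.8,0],[0.075,-0.075,-0.27]],[60,[0.3,-0.8,0],[0.075,-0.075,-0.27]],[60,[0.3,-0.8,0],[0.075,-0.075,-0.27]],[60,[0.3,-0.8,0],[0.075,-0.075,-0.27]],[60,[0.3,-0.8,0],[0.075,-0.075,-0.27]],[60,[0.3,-0.8,0],[0.075,-0.075,-0.27]],[60,[0.3,-0.8,0],[0.075,-0.075,-0.27]],[60,[0.3,-0.8,0],[0.075,-0.075,-0.27]],[60,[0.3,-0.8,0],[0.075,-0.075,-0.27]],[60,[0.3,-0.8,0],[0.075,-0.075,-0.27]],[60,[0.3,-0.8,0],[0.075,-0.075,-0.27]],[60,[0.3,-0.8,0],[0.075,-0.075,-0.27]],[60,[0.3,-0.8,0],[0.075,-0.075,-0.27]],[60,[0.3,-0.8,0],[0.075,-0.075,-0.27]],[60,[0.3,-0.8,0],[0.075,-0.075,-0.27]],[60,[0,0,0],[0,0,0]],[60,[0,0,0],[0,0,0]],[60,[0,0,0],[0,0,0]]])

```text
time_s: 3.2
ee_pos: [492.8, -139.6, 238.7]
ee_rot: [166.3, 0.4, 118.8]
force: [0.0, 0.6, 0.5]
gripper_width: 60.0
gripper_force: 0.0
```

```bash
python3 -c "
from go import *
q=cframe();cz=q.apply([0,0,1]);delta(toolR(q),C0-19*cz+80*cz)
cam=P('wrist');I=grab_frame('wrist');import pickle;pickle.dump((cam,I),open('w1.pkl','wb'))
g=lambda x,y,z: proj('',q.apply([x,y,z-38])+C0,cam).round(0).tolist()
print(g(0,50,24),g(0,-50,24),g(0,0,56))
cv2.imwrite('pics/w1.png',cv2.resize(I,(800,600),interpolation=cv2.INTER_CUBIC))"
```

```text
shift units [ 1.377 -2.716 -0.462] turn units [ 0.222 -0.24  -0.861] t 3.2 F [0.01 0.63 0.51] T [-0.135  0.135  0.016] w 60.0
[[277.0, 245.0]] [[270.0, 353.0]] [[272.0, 323.0]]
```

View pics/w1.png

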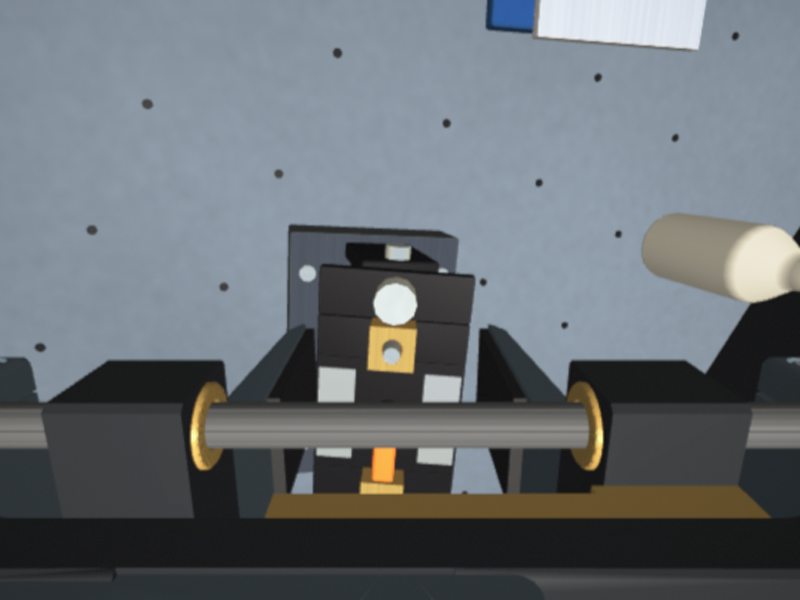

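The wrist view agrees with the fit. The near bushing is at (391,347) against a predicted (396,350), so the model is about 2.5 mm off along carrier x. Moving to the hover and refining there.

Emit:
move_arm(motion=[[60,[0.26,-0.54,-0.09],[0.044,-0.048,-0.17]],[60,[0.26,-0.54,-0.09],[0.044,-0.048,-0.17]],[60,[0.26,-0.54,-0.09],[0.044,-0.048,-0.17]],[60,[0.26,-0.54,-0.09],[0.044,-0.048,-0.17]],[60,[0.26,-0.54,-0.09],[0.044,-0.048,-0.17]],[60,[0,0,0],[0,0,0]],[60,[0,0,0],[0,0,0]],[60,[0,0,0],[0,0,0]]])

```text
time_s: 3.92
ee_pos: [525.7, -207.8, 227.4]
ee_rot: [165.0, 0.0, 115.4]
force: [-0.2, 0.1, -0.6]
gripper_width: 60.1
gripper_force: 0.0
```

```bash
python3 -c "
from go import *
q=cframe();cz=q.apply([0,0,1]);delta(toolR(q),C0-19*cz+80*cz)
cam=P('wrist');I=grab_frame('wrist');import pickle;pickle.dump((cam,I),open('w2.pkl','wb'))
g=lambda x,y,z: ((proj('',q.apply([x,y,z-38])+C0,cam)[0]-[180,130])*4).round(0).tolist()
print(g(0,50,24),g(0,50,34),g(0,-50,24),g(0,0,56),g(45,92,8),g(-45,92,8))
cv2.imwrite('pics/w2.png',cv2.resize(I[130:280,180:380],(800,600),interpolation=cv2.INTER_CUBIC))"
```

```text
shift units [ 0.063  0.012 -0.011] turn units [0.003 0.003 0.   ] t 3.9167 F [-0.21  0.09 -0.64] T [-0.131  0.176  0.018] w 60.1
[398.0, 79.0] [398.0, 85.0] [397.0, 593.0] [398.0, 405.0] [647.0, -165.0] [148.0, -165.0]
```

View pics/w2.png

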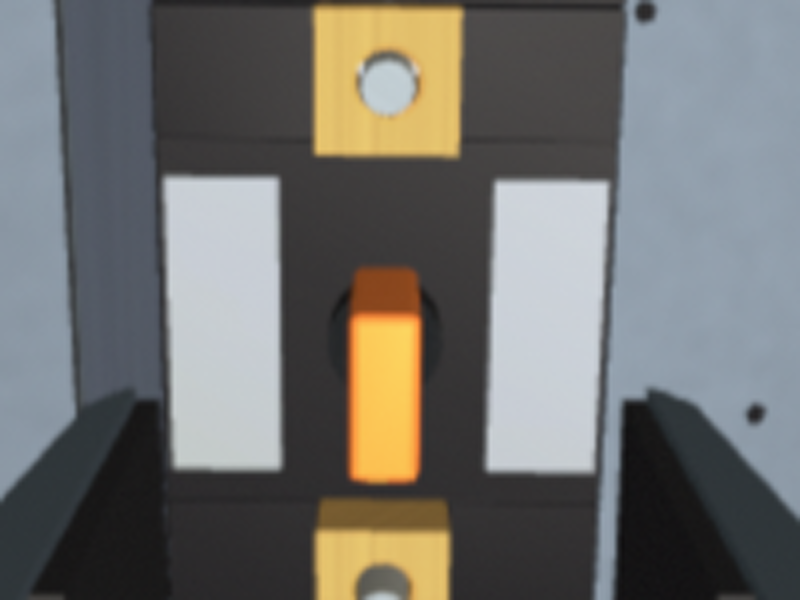

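Fin top centre is at (384,397) and the near pin at (388,86). Refining with a pose fit on these edges.

```bash
python3 - <<'E'
from go import *
import pickle
from scipy.optimize import least_squares
cam,_=pickle.load(open('w2.pkl','rb'))
L=np.array([[-13,37,24],[13,37,24],[-13,63,24],[13,63,24],[-13,-37,24],[13,-37,24],[-6,15,56],[6,15,56],[-6,-15,56],[6,-15,56],[0,50,34]],float)
U=np.array([[314,157],[460,158],[313,6],[462,7],[315,530],[449,531],[350,314],[420,314],[350,482],[418,482],[388,86]])
U=(U+.5)/4-.5+[180,130]
def pose(p): return cframe(p[3],p[4]),p[:3]
for fixfin in (0,1):
  idx=list(range(11)) if not fixfin else [0,1,2,3,4,5,10]
  f=lambda p:np.r_[(proj('',pose(p)[0].apply(L[idx]-[0,0,38])+p[:3],cam)-U[idx]).ravel(),(p[4]+15)/1.]
  r=least_squares(f,[*C0,YAW,-15]);print(r.x.round(2),r.fun.round(1))
  q=cframe(r.x[3],r.x[4]); print('in carrier frame shift',q.inv().apply(r.x[:3]-C0).round(2))
E
```

```text
[ 540.34 -201.89  163.73   24.66  -14.76] [ 0.4 -1.1 -0.6 -1.   0.5  0.2 -0.2  0.4  0.3 -0.7 -0.1 -0.6 -0.3  0.2
  0.4  0.4 -0.5  0.7  0.1  0.9 -0.1  0.3  0.2]
in carrier frame shift [-2.64 -0.6  -3.92]
[ 539.75 -202.03  165.76   24.68  -14.92] [ 0.2 -0.9 -0.5 -0.7  0.3  0.2 -0.1  0.4  0.2  0.2 -0.   0.3 -0.2  0.4
  0.1]
in carrier frame shift [-2.7  -0.48 -1.81]
```

```bash
sed -i 's/^YAW=.*/YAW=24.8; C0=np.array([540.2,-201.9,165.5])/' go.py; python3 -c "
from go import *
q=cframe();cz=q.apply([0,0,1]);delta(toolR(q),C0-19*cz)
F=[]
for i in range(6):
    grab_frame('top');s=state();F.append(np.r_[s['force'],s['torque']])
print(np.mean(F,0).round(3),np.std(F,0).round(3))"
```

```text
shift units [ 0.761  0.306 -3.22 ] turn units [ 0.007  0.009 -0.153] t 3.9667 F [ 0.2  -0.44 -0.81] T [-0.1    0.181 -0.015] w 59.8
[-0.129  0.006  0.075 -0.123  0.173  0.007] [0.355 0.658 0.278 0.024 0.031 0.022]
```

Emit:
move_arm(motion=[[60,[0.076,0.03,-0.32],[0,0,-0.015]],[50,[0.076,0.03,-0.32],[0,0,-0.015]],[45,[0.076,0.03,-0.32],[0,0,-0.015]],[40,[0.076,0.03,-0.32],[0,0,-0.015]],[40,[0.076,0.03,-0.32],[0,0,-0.015]],[40,[0.076,0.03,-0.32],[0,0,-0.015]],[36,[0.076,0.03,-0.32],[0,0,-0.015]],[32,[0.076,0.03,-0.32],[0,0,-0.015]],[28,[0.076,0.03,-0.32],[0,0,-0.015]],[26,[0.076,0.03,-0.32],[0,0,-0.015]],[26,[0,0,0],[0,0,0]],[26,[0,0,0],[0,0,0]]])

```text
time_s: 5.27
ee_pos: [544.7, -200.0, 147.1]
ee_rot: [165.0, 0.0, 114.8]
force: [0.5, -0.1, 0.1]
gripper_width: 26.0
gripper_force: 0.0
```

```bash
python3 -c "
from go import *
q=cframe();cz=q.apply([0,0,1]);delta(toolR(q),C0-19*cz)
I=grab_frame('wrist')
cv2.imwrite('pics/w3.png',cv2.resize(I[160:310,180:380],(800,600),interpolation=cv2.INTER_CUBIC))"
```

```text
shift units [-0.003  0.008  0.   ] turn units [ 0.008  0.002 -0.006] t 5.2667 F [ 0.49 -0.08  0.08] T [-0.1    0.134  0.   ] w 26.0
```

View pics/w3.png

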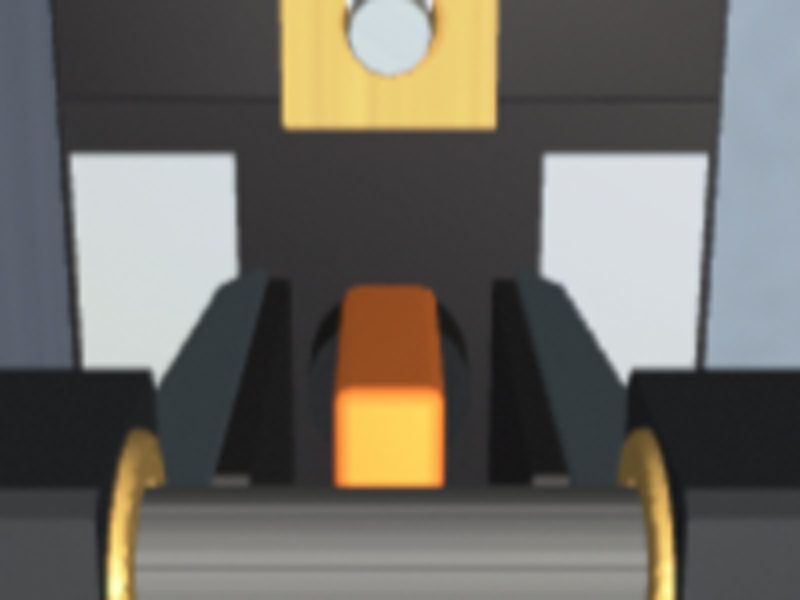

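Fin centre is at column 389 and the finger gap centre at 391, so it is centred within 0.2 mm. Closing softly, then firmly.

Emit:
move_arm(motion=[[20,[0,0,0],[0,0,0]],[16,[0,0,0],[0,0,0]],[14,[0,0,0],[0,0,0]],[12,[0,0,0],[0,0,0]],[10,[0,0,0],[0,0,0]],[8,[0,0,0],[0,0,0]],[6,[0,0,0],[0,0,0]],[4,[0,0,0],[0,0,0]]], grip_force=4)

```text
time_s: 5.98
ee_pos: [544.5, -200.5, 147.9]
ee_rot: [165.0, 0.1, 114.8]
force: [-3.4, -1.8, 3.6]
gripper_width: 12.0
gripper_force: 4.0
```

```bash
cat >> go.py <<'E'
PIV=-24.
def sense(n=10,cam='wrist',base=None):
    F=[];I=None
    for i in range(n):
        I=grab_frame(cam); s=state(); F.append(np.r_[s['force'],s['torque']])
    q=cframe(); f=np.mean(F,0); r=np.r_[q.inv().apply(f[:3]),q.inv().apply(f[3:])]
    if base is not None: r=r-base
    e=q.inv().apply(s['ee_pos']-(C0-19*q.apply([0,0,1])))
    tw=(R.from_euler('xyz',s['ee_rot'],degrees=True)*toolR(q).inv()).as_rotvec(degrees=True)
    print('t',round(s['time_s'],2),'carrier-frame F',r[:3].round(2),'T',r[3:].round(3),'pos',e.round(2),'turn',q.inv().apply(tw).round(2),'w',round(s['gripper_width'],1),round(s['gripper_force'],1)); return r,I
E
python3 - <<'E'
from go import *
r,I=sense(8)
cam=P('wrist'); q=cframe()
g=lambda x,y,z: ((proj('',q.apply([x,y,z-38])+C0,cam)[0]-[180,160])*4).round(0).tolist()
print(g(-13,37,24),g(13,37,24),g(-6,15,56),g(6,15,56),g(0,50,34))
E
```

```text
t 6.38 carrier-frame F [-4.1  -0.64  5.26] T [-0.151  1.029 -0.053] pos [-0.21 -0.58  0.88] turn [-0.1   0.01  0.06] w 11.7 4.0
[286.0, 121.0] [496.0, 121.0] [335.0, 389.0] [448.0, 389.0] [392.0, 28.0]
```

Emit:
move_arm(motion=[[4,[-0.008,-0.004,0.017],[0,0,0]],[4,[-0.007,-0.003,0.016],[0,0,0]],[4,[0,0,0],[0,0,0]],[4,[0,0,0],[0,0,0]]])

```text
time_s: 6.72
ee_pos: [544.4, -200.3, 148.0]
ee_rot: [165.0, 0.1, 114.8]
force: [-0.0, -3.0, -3.1]
gripper_width: 12.1
gripper_force: 4.0
```

```bash
python3 - <<'E'
from go import *
sense(8)
E
```

```text
t 7.12 carrier-frame F [-1.21 -1.21 -3.66] T [-0.224  0.545  0.062] pos [-0.1  -0.04  1.18] turn [-0.02 -0.01  0.03] w 12.0 4.0
```

Emit:
move_arm(motion=[[4,[0,0,-0.014],[0,0,0]],[4,[0,0,0],[0,0,0]],[4,[0,0,0],[0,0,0]],[4,[0,0,0],[0,0,0]]], grip_force=30)

```text
time_s: 7.45
ee_pos: [544.3, -200.1, 148.1]
ee_rot: [165.0, 0.0, 114.8]
force: [-1.4, 0.3, -4.6]
gripper_width: 11.8
gripper_force: 30.0
```

```bash
python3 - <<'E'
from go import *
import pickle
r,I=sense(10); cv2.imwrite('pics/b0.png',I); pickle.dump(r,open('base.pkl','wb'))
E
```

```text
t 7.95 carrier-frame F [-1.19  0.68 -4.19] T [0.054 0.518 0.032] pos [-0.21 -0.21  1.03] turn [-0.04 -0.02  0.03] w 11.8 30.0
```

Emit:
move_arm(motion=[[4,[0,0,-0.016],[0,0,0]],[4,[0,0,0],[0,0,0]],[4,[0,0,0],[0,0,0]],[4,[0,0,0],[0,0,0]]])

```text
time_s: 8.28
ee_pos: [544.4, -200.3, 148.0]
ee_rot: [165.0, 0.1, 114.8]
force: [-2.4, 1.1, -1.2]
gripper_width: 12.2
gripper_force: 30.0
```

```bash
cat >> go.py <<'E'
def flow(A,B):
    "pixel displacement of carrier feature corners seen by wrist camera, A->B"
    a,b=[cv2.cvtColor(x,cv2.COLOR_BGR2GRAY) for x in (A,B)]
    m=np.zeros_like(a); m[130:232,195:362]=255; m[228:290,230:330]=0
    p=cv2.goodFeaturesToTrack(a,60,0.02,6,mask=m)
    n,st,e=cv2.calcOpticalFlowPyrLK(a,b,p,None,winSize=(15,15),criteria=(3,50,1e-3))
    M,inl=cv2.estimateAffine2D(p[st==1],n[st==1],ransacReprojThreshold=.4)
    c=np.array([277,190,1.]); print('affine disp@(277,190)',(M@c-c[:2]).round(2),'sx,shear,sy',(M[0,0]-1).round(4),M[0,1].round(4),M[1,0].round(4),(M[1,1]-1).round(4),int(inl.sum()),len(p))
E
python3 - <<'E'
from go import *
import pickle
r,I=sense(10); cv2.imwrite('pics/b1.png',I); pickle.dump(r,open('base.pkl','wb'))
flow(cv2.imread('pics/b0.png'),I)
E
```

```text
t 8.78 carrier-frame F [-2.03  2.63  0.85] T [0.489 0.684 0.008] pos [-0.2  -0.24  0.89] turn [-0.05 -0.03  0.03] w 11.7 30.0
affine disp@(277,190) [-0.03 -0.03] sx,shear,sy 0.0006 0.0002 0.0001 0.0007 16 16
```

Emit:
move_arm(motion=[[4,[-0.008,0.001,0.015],[0,0,0]],[4,[-0.007,0.001,0.015],[0,0,0]],[4,[0,0,0],[0,0,0]],[4,[0,0,0],[0,0,0]]])

```text
time_s: 9.12
ee_pos: [544.4, -200.6, 148.2]
ee_rot: [165.0, 0.1, 114.8]
force: [-0.1, -0.5, -4.4]
gripper_width: 12.1
gripper_force: 30.0
```

```bash
python3 - <<'E'
from go import *
r,I=sense(8); cv2.imwrite('pics/b2.png',I)
flow(cv2.imread('pics/b1.png'),I)
E
```

```text
t 9.52 carrier-frame F [-1.11  0.1  -3.98] T [-0.015  0.467  0.008] pos [-0.23 -0.44  1.59] turn [-0.1  -0.04  0.04] w 11.8 30.0
affine disp@(277,190) [ 0.06 -0.29] sx,shear,sy -0.0009 -0.0001 -0.005 0.0003 15 19
```

Emit:
move_arm(motion=[[4,[0.003,-0.006,0],[0.44,0.2,0.13]],[4,[0.003,-0.006,0],[0.44,0.2,0.13]],[4,[0.003,-0.006,0],[0.44,0.2,0.13]],[4,[0.003,-0.007,0],[0.44,0.2,0.13]],[4,[0,0,0],[0,0,0]],[4,[0,0,0],[0,0,0]]])

```text
time_s: 10.02
ee_pos: [544.7, -201.7, 148.2]
ee_rot: [164.8, -7.6, 116.9]
force: [-0.2, -0.5, -5.5]
gripper_width: 11.8
gripper_force: 30.0
```

```bash
python3 - <<'E'
from go import *
r,I=sense(10); cv2.imwrite('pics/b3.png',I)
E
```

```text
t 10.52 carrier-frame F [-1.72 -0.74 -4.52] T [-0.408  0.559  0.134] pos [-0.32 -0.75  1.61] turn [ 7.93 -0.07  0.06] w 11.7 30.0
```

Emit:
move_arm(motion=[[4,[0.003,-0.006,0],[0.44,0.2,0.13]],[4,[0.003,-0.006,0],[0.44,0.2,0.13]],[4,[0,0,0],[0,0,0]],[4,[0,0,0],[0,0,0]]])

```text
time_s: 10.85
ee_pos: [544.7, -201.5, 148.2]
ee_rot: [164.6, -11.5, 117.9]
force: [-0.0, 0.1, -5.8]
gripper_width: 12.2
gripper_force: 30.0
```

```bash
python3 - <<'E'
from go import *
r,I=sense(12); cv2.imwrite('pics/b4.png',I)
E
```

```text
t 11.45 carrier-frame F [-1.75 -1.03 -5.54] T [-0.63   0.543  0.144] pos [-0.31 -1.1   1.57] turn [11.95 -0.1   0.05] w 12.1 30.0
```

```bash
cat >> go.py <<'E'
REF=dict(pos=[-.2,-.24,.89],turn=[-.05,-.03,.03])
def camfrom(pos,turn):
    "wrist camera for a tool pose given in sense() terms"
    q=cframe(); Rt=R.from_rotvec(q.apply(turn),degrees=True)*toolR(q); p=C0-19*q.apply([0,0,1])+q.apply(pos)
    s=state(); Rs=R.from_euler('xyz',s['ee_rot'],degrees=True); K,Rw,t=P('wrist')
    c=-Rw.T@t; ct=Rs.inv().apply(c-s['ee_pos']); Rc=Rs.inv().as_matrix()@Rw.T
    Rw2=(Rt.as_matrix()@Rc).T; return K,Rw2,-Rw2@(p+Rt.apply(ct))
def tilt(I,pos,turn,show=False):
    q=cframe(); A=cv2.imread('pics/b1.png'); a,b=[cv2.cvtColor(x,cv2.COLOR_BGR2GRAY) for x in(A,I)]
    c0,c1=camfrom(**REF),camfrom(pos,turn); K=c0[0]
    m=np.zeros_like(a); m[40:215,185:372]=255
    p=cv2.goodFeaturesToTrack(a,80,0.01,5,mask=m)[:,0]
    X=[];U=[]
    for u in p:
        C=-c0[1].T@c0[2]; d=c0[1].T@np.linalg.inv(K)@np.r_[u,1]; C,d=q.inv().apply(C-C0)+[0,0,38],q.inv().apply(d)
        for z in(24,8):
            x=C+d*(z-C[2])/d[2]
            if z==24 and abs(x[0])<14.5 and 35<x[1]<65:
                if np.hypot(x[0],x[1]-50)<9: x=None
                break
            if z==8 and (abs(x[0])>46 or x[1]>93 or (abs(x[0])<18 and x[1]>62)): x=None;break
        if x is not None: X.append(x);U.append(u)
    X,U=np.array(X),np.array(U,np.float32); W=q.apply(X-[0,0,38])+C0
    g=proj('',W,c1).astype(np.float32)
    # prewarp B so that LK sees similar patches
    H,_=cv2.findHomography(U,g); bw=cv2.warpPerspective(b,H,(b.shape[1],b.shape[0]),flags=cv2.INTER_CUBIC|cv2.WARP_INVERSE_MAP)
    n,st,e=cv2.calcOpticalFlowPyrLK(a,bw,U[:,None],None,winSize=(11,11),maxLevel=2,criteria=(3,50,1e-3))
    k=st[:,0]==1; n2=cv2.perspectiveTransform(n[k],H); 
    ok,rv,tv,inl=cv2.solvePnPRansac(X[k],n2,K,None,reprojectionError=.5,iterationsCount=500)
    i=inl[:,0]; rv,tv=cv2.solvePnPRefineLM(X[k][i],n2[i],K,None,rv,tv)
    Rc=cv2.Rodrigues(rv)[0]; Rwc=R.from_matrix(c1[1].T@Rc); o=c1[1].T@(tv[:,0]-c1[2])
    print('carrier tilt deg',(q.inv()*Rwc).as_rotvec(degrees=True).round(2),'origin mv',q.inv().apply(o-(C0+q.apply([0,0,-38]))).round(2),'pts',len(i),'/',len(U))
E
python3 - <<'E'
from go import *
for n,p,t in(('b0',[-.21,-.21,1.03],[-.04,-.02,.03]),('b1',**{}) if 0 else ('b1',REF['pos'],REF['turn']),('b2',[-.23,-.44,1.59],[-.1,-.04,.04]),('b3',[-.32,-.75,1.61],[7.93,-.07,.06]),('b4',[-.31,-1.1,1.57],[11.95,-.1,.05])):
    print(n,end=' ');tilt(cv2.imread(f'pics/{n}.png'),p,t)
E
```

```text
File "<stdin>", line 2
    for n,p,t in(('b0',[-.21,-.21,1.03],[-.04,-.02,.03]),('b1',**{}) if 0 else ('b1',REF['pos'],REF['turn']),('b2',[-.23,-.44,1.59],[-.1,-.04,.04]),('b3',[-.32,-.75,1.61],[7.93,-.07,.06]),('b4',[-.31,-1.1,1.57],[11.95,-.1,.05])):
                                                               ^^
SyntaxError: invalid syntax
```

```bash
python3 - <<'E'
from go import *
for n,p,t in(('b0',[-.21,-.21,1.03],[-.04,-.02,.03]),('b1',REF['pos'],REF['turn']),('b2',[-.23,-.44,1.59],[-.1,-.04,.04]),('b3',[-.32,-.75,1.61],[7.93,-.07,.06]),('b4',[-.31,-1.1,1.57],[11.95,-.1,.05])):
    print(n,end=' ');tilt(cv2.imread(f'pics/{n}.png'),p,t)
E
```

```text
b0 carrier tilt deg [-0.08 -0.02  0.02] origin mv [ 0.02 -0.03  0.11] pts 20 / 21
b1 carrier tilt deg [-0. -0.  0.] origin mv [0. 0. 0.] pts 21 / 21
b2 carrier tilt deg [-0.04 -0.01  0.02] origin mv [-0.   -0.22  0.46] pts 17 / 21
b3 carrier tilt deg [-0.26 -0.65  0.11] origin mv [ 0.08  0.17 -0.46] pts 12 / 21
b4 carrier tilt deg [-0.31 -0.09  0.01] origin mv [-0.11  0.24  0.19] pts 10 / 21
```

Emit:
move_arm(motion=[[4,[0.003,-0.006,0],[0.44,0.2,0.13]],[4,[0.003,-0.006,0],[0.44,0.2,0.13]],[4,[0,0,0],[0,0,0]],[4,[0,0,0],[0,0,0]]])

```text
time_s: 11.78
ee_pos: [544.8, -201.7, 148.3]
ee_rot: [164.3, -15.4, 119.1]
force: [-0.9, -0.3, -5.6]
gripper_width: 11.8
gripper_force: 30.0
```

```bash
cat >> go.py <<'E'
def look(n,name):
    r,I=sense(n); cv2.imwrite(f'pics/{name}.png',I); s=state(); q=cframe()
    e=q.inv().apply(s['ee_pos']-(C0-19*q.apply([0,0,1]))); tw=(R.from_euler('xyz',s['ee_rot'],degrees=True)*toolR(q).inv()).as_rotvec(degrees=True)
    tilt(I,e,q.inv().apply(tw))
E
python3 - <<'E'
from go import *
look(10,'b5')
E
```

```text
t 12.28 carrier-frame F [-1.7  -1.35 -6.03] T [-0.857  0.515  0.176] pos [-0.25 -1.55  1.61] turn [15.93 -0.13  0.05] w 11.6 30.0
carrier tilt deg [ 0.04 -0.44 -0.15] origin mv [-0.11  0.28  0.28] pts 10 / 21
```

Emit:
move_arm(motion=[[4,[-0.004,-0.004,0.02],[0,0,0]],[4,[-0.004,-0.004,0.02],[0,0,0]],[4,[-0.004,-0.003,0.018],[0,0,0]],[4,[0,0,0],[0,0,0]],[4,[0,0,0],[0,0,0]]])

```text
time_s: 12.7
ee_pos: [544.4, -201.7, 150.2]
ee_rot: [164.3, -15.4, 119.1]
force: [-0.5, 0.2, -6.9]
gripper_width: 12.1
gripper_force: 30.0
```

```bash
python3 - <<'E'
from go import *
look(10,'b6')
E
```

```text
t 13.2 carrier-frame F [-1.47 -0.29 -5.29] T [-0.649  0.456  0.157] pos [-0.28 -1.65  3.03] turn [15.95 -0.13  0.04] w 11.9 30.0
carrier tilt deg [-0.11 -0.46 -0.17] origin mv [-0.11  0.17  1.43] pts 10 / 21
```

Emit:
move_arm(motion=[[4,[-0.006,-0.003,0.024],[0,0,0]],[4,[-0.006,-0.003,0.024],[0,0,0]],[4,[-0.006,-0.003,0.024],[0,0,0]],[4,[-0.006,-0.003,0.024],[0,0,0]],[4,[0,0,0],[0,0,0]],[4,[0,0,0],[0,0,0]]])

```text
time_s: 13.7
ee_pos: [543.8, -202.1, 152.5]
ee_rot: [164.3, -15.4, 119.1]
force: [0.3, -0.7, -5.7]
gripper_width: 11.6
gripper_force: 30.0
```

```bash
python3 - <<'E'
from go import *
look(10,'b7')
E
```

```text
t 14.2 carrier-frame F [-1.23 -0.54 -5.26] T [-0.643  0.459  0.164] pos [-0.3  -1.71  5.52] turn [15.94 -0.13  0.04] w 11.9 30.0
carrier tilt deg [-0.99 -0.52 -0.19] origin mv [-0.13 -0.19  4.21] pts 9 / 21
```

Emit:
move_arm(motion=[[4,[0.002,-0.005,0],[0.33,0.15,0.1]],[4,[0,0,0],[0,0,0]],[4,[0,0,0],[0,0,0]]])

```text
time_s: 14.45
ee_pos: [543.8, -202.4, 152.2]
ee_rot: [164.2, -16.8, 119.5]
force: [-0.7, -0.2, -5.2]
gripper_width: 12.0
gripper_force: 30.0
```

```bash
python3 - <<'E'
from go import *
look(6,'b8')
E
```

```text
t 14.75 carrier-frame F [-1.79 -0.36 -5.73] T [-0.71   0.483  0.182] pos [-0.29 -1.7   5.62] turn [17.44 -0.14  0.07] w 12.0 30.0
carrier tilt deg [ 0.43 -0.43 -0.05] origin mv [-0.05  0.39  4.24] pts 11 / 21
```

Emit:
move_arm(motion=[[4,[-0.009,-0.004,0.038],[0,0,0]],[4,[-0.009,-0.004,0.038],[0,0,0]],[4,[-0.009,-0.004,0.038],[0,0,0]],[4,[-0.009,-0.004,0.038],[0,0,0]],[4,[-0.009,-0.004,0.038],[0,0,0]],[4,[-0.009,-0.004,0.038],[0,0,0]],[4,[-0.009,-0.004,0.038],[0,0,0]],[4,[-0.009,-0.004,0.038],[0,0,0]],[4,[0,0,0],[0,0,0]],[4,[0,0,0],[0,0,0]]])

```text
time_s: 15.58
ee_pos: [542.1, -203.1, 160.1]
ee_rot: [164.2, -16.8, 119.5]
force: [0.7, -0.4, -6.5]
gripper_width: 11.8
gripper_force: 30.0
```

```bash
python3 - <<'E'
from go import *
look(6,'b9')
E
```

```text
t 15.88 carrier-frame F [-1.81 -0.49 -5.45] T [-0.662  0.474  0.152] pos [-0.3  -1.77 13.3 ] turn [17.46 -0.13  0.05] w 12.1 30.0
carrier tilt deg [-0.06 -0.88  0.04] origin mv [ 0.16  0.24 11.65] pts 10 / 21
```

Emit:
move_arm(motion=[[4,[-0.01,-0.0045,0.04],[0,0,0]],[4,[-0.01,-0.0045,0.04],[0,0,0]],[4,[-0.01,-0.0045,0.04],[0,0,0]],[4,[-0.01,-0.0045,0.04],[0,0,0]],[4,[-0.01,-0.0045,0.04],[0,0,0]],[4,[-0.01,-0.0045,0.04],[0,0,0]],[4,[-0.01,-0.0045,0.04],[0,0,0]],[4,[-0.01,-0.0045,0.04],[0,0,0]],[4,[-0.01,-0.0045,0.04],[0,0,0]],[4,[-0.01,-0.0045,0.04],[0,0,0]],[4,[0,0,0],[0,0,0]],[4,[0,0,0],[0,0,0]]])

```text
time_s: 16.88
ee_pos: [539.6, -204.2, 170.0]
ee_rot: [164.2, -16.8, 119.5]
force: [1.0, 0.9, -6.0]
gripper_width: 12.0
gripper_force: 30.0
```

```bash
python3 - <<'E'
from go import *
look(6,'b10')
E
```

```text
t 17.18 carrier-frame F [-1.79 -0.22 -5.67] T [-0.647  0.453  0.162] pos [-0.33 -1.76 23.7 ] turn [17.45 -0.13  0.06] w 12.1 30.0
carrier tilt deg [ 0.   -0.92  0.08] origin mv [ 0.19  0.24 22.09] pts 9 / 21
```

Emit:
move_arm(motion=[[4,[-0.01,-0.0045,0.04],[0,0,0]],[4,[-0.01,-0.0045,0.04],[0,0,0]],[4,[-0.01,-0.0045,0.04],[0,0,0]],[4,[-0.01,-0.0045,0.04],[0,0,0]],[4,[-0.01,-0.0045,0.04],[0,0,0]],[4,[-0.01,-0.0045,0.04],[0,0,0]],[4,[-0.01,-0.0045,0.04],[0,0,0]],[4,[-0.01,-0.0045,0.04],[0,0,0]],[4,[-0.01,-0.0045,0.04],[0,0,0]],[4,[-0.01,-0.0045,0.04],[0,0,0]],[4,[-0.01,-0.0045,0.04],[0,0,0]],[4,[-0.01,-0.0045,0.04],[0,0,0]],[4,[-0.01,-0.0045,0.04],[0,0,0]],[4,[-0.01,-0.0045,0.04],[0,0,0]],[4,[-0.01,-0.0045,0.04],[0,0,0]],[4,[-0.01,-0.0045,0.04],[0,0,0]],[4,[-0.01,-0.0045,0.04],[0,0,0]],[4,[-0.01,-0.0045,0.04],[0,0,0]],[4,[0,0,0],[0,0,0]],[4,[0,0,0],[0,0,0]]])

```text
time_s: 18.85
ee_pos: [535.1, -206.2, 188.0]
ee_rot: [164.2, -16.8, 119.5]
force: [-0.4, -0.1, -5.3]
gripper_width: 11.8
gripper_force: 30.0
```

```bash
python3 - <<'E'
from go import *
look(6,'b11')
E
```

```text
t 19.15 carrier-frame F [-1.78  0.12 -5.35] T [-0.637  0.455  0.19 ] pos [-0.44 -1.71 42.35] turn [17.45 -0.14  0.06] w 11.8 30.0
carrier tilt deg [-0.71 -0.02 -0.01] origin mv [-0.37 -0.28 42.92] pts 6 / 21
```

```bash
cat >> go.py <<'E'
J=np.array([536.7,167.3,96.6]); JY=28.07
def place(under,lean=18.,J=J,JY=JY):
    q=cframe(JY,0); a=np.radians(lean)
    p=np.r_[J[:2],under]+q.apply([-.2,-.24-5.9*np.sin(a),14+5.9*np.cos(a)])
    return R.from_rotvec(q.apply([lean,0,0]),degrees=True)*toolR(q),p
E
python3 - <<'E'
from go import *
d,w=delta(*place(192))
print(d/36,w/36,place(192)[1])
E
```

```text
shift units [ 0.098 14.862  0.947] turn units [-1.563  3.451  0.822] t 19.15 F [-0.77 -0.58 -5.16] T [-0.793  0.123  0.031] w 11.8
[0.00271573 0.41283791 0.02630286] [-0.04341491  0.0958631   0.02283678] [537.49436408 165.38537705 211.61123345]
```

Emit:
move_arm(motion=[[4,[-0.02,-0.01,0.1],[0,0,0]],[4,[-0.04,-0.02,0.17],[0,0,0]],[4,[-0.04,-0.02,0.17],[0,0,0]],[4,[-0.04,-0.02,0.17],[0,0,0]],[4,[-0.04,-0.02,0.17],[0,0,0]],[4,[-0.03,-0.01,0.1],[0,0,0]],[4,[-0.02,-0.01,0.1],[0,0,0]]])

```text
time_s: 19.73
ee_pos: [529.2, -209.1, 213.1]
ee_rot: [164.1, -16.8, 119.5]
force: [-0.2, 0.5, -6.0]
gripper_width: 11.9
gripper_force: 30.0
```

```bash
python3 - <<'E'
from go import *
d,w=delta(*place(200))
print(d/36,w/36)
E
```

```text
shift units [ 0.33  14.978  0.262] turn units [-1.557  3.459  0.823] t 19.7333 F [-0.23  0.52 -6.03] T [-0.736  0.154 -0.007] w 11.9
[0.00916131 0.41605569 0.00728698] [-0.04324751  0.09607613  0.02284827]
```

Emit:
move_arm(motion=[[4,[0.01,0.1,0.01],[-0.041,0.091,0.022]],[4,[0.01,0.2,0.01],[-0.041,0.091,0.022]],[4,[0.01,0.3,0.01],[-0.041,0.091,0.022]],[4,[0.01,0.42,0.01],[-0.041,0.091,0.022]],[4,[0.01,0.42,0.01],[-0.041,0.091,0.022]],[4,[0.01,0.42,0.01],[-0.041,0.091,0.022]],[4,[0.01,0.42,0.01],[-0.041,0.091,0.022]],[4,[0.01,0.42,0.01],[-0.041,0.091,0.022]],[4,[0.01,0.42,0.01],[-0.041,0.091,0.022]],[4,[0.01,0.42,0.01],[-0.041,0.091,0.022]],[4,[0.01,0.42,0.01],[-0.041,0.091,0.022]],[4,[0.01,0.42,0.01],[-0.041,0.091,0.022]],[4,[0.01,0.42,0.01],[-0.041,0.091,0.022]],[4,[0.01,0.42,0.01],[-0.041,0.091,0.022]],[4,[0.01,0.42,0.01],[-0.041,0.091,0.022]],[4,[0.01,0.42,0.01],[-0.041,0.091,0.022]],[4,[0.01,0.42,0.01],[-0.041,0.091,0.022]],[4,[0.01,0.42,0.01],[-0.041,0.091,0.022]],[4,[0.01,0.42,0.01],[-0.041,0.091,0.022]],[4,[0.01,0.42,0.01],[-0.041,0.091,0.022]]])

```text
time_s: 21.4
ee_pos: [534.3, -14.4, 217.5]
ee_rot: [172.5, -17.5, 118.8]
force: [0.2, 0.4, -4.5]
gripper_width: 11.8
gripper_force: 30.0
```

Emit:
move_arm(motion=[[4,[0.01,0.42,0],[-0.041,0.091,0.022]],[4,[0.01,0.42,0],[-0.041,0.091,0.022]],[4,[0.01,0.42,0],[-0.041,0.091,0.022]],[4,[0.01,0.42,0],[-0.041,0.091,0.022]],[4,[0.01,0.42,0],[-0.041,0.091,0.022]],[4,[0.01,0.42,0],[-0.041,0.091,0.022]],[4,[0.01,0.42,0],[-0.041,0.091,0.022]],[4,[0.01,0.42,0],[-0.041,0.091,0.022]],[4,[0.01,0.42,0],[-0.041,0.091,0.022]],[4,[0.01,0.42,0],[-0.041,0.091,0.022]],[4,[0.01,0.42,0],[-0.041,0.091,0.022]],[4,[0.01,0.42,0],[-0.041,0.091,0.022]],[4,[0.01,0.42,0],[-0.041,0.091,0.022]],[4,[0,0.42,0],[-0.041,0.091,0.022]],[4,[0,0.42,0],[-0.041,0.091,0.022]],[4,[0,0.42,0],[-0.041,0.091,0.022]],[4,[0,0.35,0],[-0.041,0.091,0.022]],[4,[0,0.2,0],[-0.041,0.091,0.022]],[4,[0,0.1,0],[0,0,0]],[4,[0,0,0],[0,0,0]]])

```text
time_s: 23.07
ee_pos: [537.6, 169.3, 217.4]
ee_rot: [-180.0, -18.0, 118.2]
force: [0.8, -0.4, -5.2]
gripper_width: 11.8
gripper_force: 30.0
```

```bash
python3 - <<'E'
from go import *
for i in range(3): I=grab_frame('wrist')
d,w=delta(*place(115))
T=grab_frame('top');S=grab_frame('scene')
def cr(I,u,v,w,o): 
    h=int(w*o[1]/o[0]); return cv2.resize(I[v-h//2:v-h//2+h,u-w//2:u-w//2+w],o,interpolation=cv2.INTER_CUBIC)
m=np.vstack([np.hstack([cr(T,213,200,120,(400,300)),cr(S,338,250,120,(400,300))]),cr(I,280,190,240,(800,300))])
cv2.imwrite('pics/m2.png',m)
E
```

```text
shift units [-1.000e-03 -1.180e-01 -3.313e+00] turn units [ 0.001 -0.008 -0.007] t 23.2167 F [ 0.1  -0.36 -6.  ] T [-0.627 -0.259  0.009] w 11.6
```

View pics/m2.png

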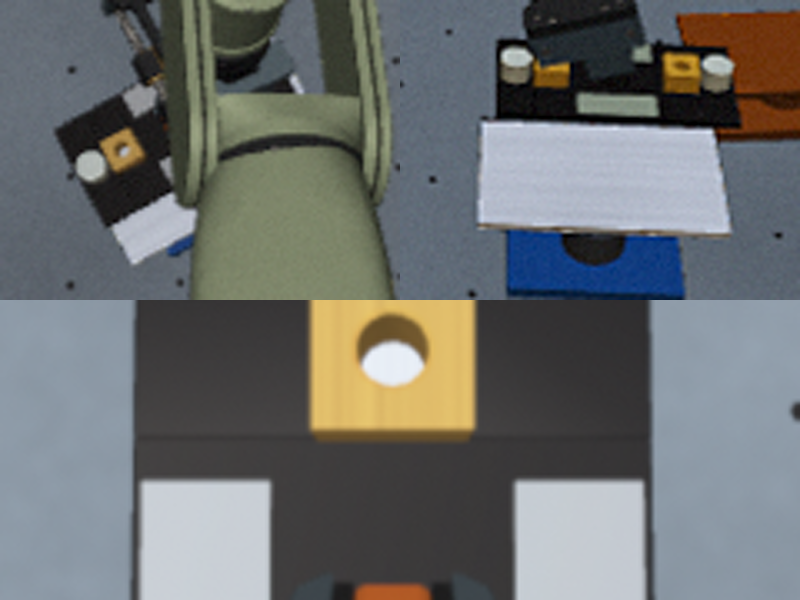

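The carrier hangs level and square over the stand: carrier at (620,80) in the scene crop, platform at (605,178). Descending to about 18 mm above the estimated top.

Emit:
move_arm(motion=[[4,[0,-0.01,-0.2],[0,0,0]],[4,[0,-0.01,-0.3],[0,0,0]],[4,[0,-0.01,-0.3],[0,0,0]],[4,[0,-0.01,-0.3],[0,0,0]],[4,[0,-0.01,-0.3],[0,0,0]],[4,[0,-0.01,-0.3],[0,0,0]],[4,[0,-0.01,-0.3],[0,0,0]],[4,[0,-0.01,-0.3],[0,0,0]],[4,[0,-0.01,-0.3],[0,0,0]],[4,[0,-0.01,-0.3],[0,0,0]],[4,[0,-0.01,-0.2],[0,0,0]],[4,[0,-0.01,-0.1],[0,0,0]],[4,[0,0,-0.1],[0,0,0]],[4,[0,0,0],[0,0,0]]])

```text
time_s: 24.48
ee_pos: [537.5, 165.8, 134.7]
ee_rot: [-180.0, -18.0, 118.1]
force: [-0.5, 0.8, -5.8]
gripper_width: 11.7
gripper_force: 30.0
```

```bash
cat >> go.py <<'E'
def jlook(n,under):
    F=[]
    for i in range(n):
        I=grab_frame('wrist'); s=state(); F.append(s['force'])
    qJ=cframe(JY,0); e=qJ.inv().apply(s['ee_pos']-np.r_[J[:2],under])-[0,0,19]
    tw=(R.from_euler('xyz',s['ee_rot'],degrees=True)*toolR(qJ).inv()).as_rotvec(degrees=True)
    print('t',round(s['time_s'],2),'F world',np.mean(F,0).round(2),'F carrier',qJ.inv().apply(np.mean(F,0)).round(2),'tcp',s['ee_pos'].round(2),'rel',e.round(2),qJ.inv().apply(tw).round(2))
    tilt(I,e,qJ.inv().apply(tw))
E
python3 -c "
from go import *
jlook(6,115); delta(*place(115))"
```

```text
t 24.78 F world [ 0.17  0.03 -5.85] F carrier [ 0.16 -0.05 -5.85] tcp [537.78 165.83 135.37] rel [ 0.26 -1.81  1.37] [18.01 -0.02  0.06]
carrier tilt deg [ 0.24 -0.44 -0.17] origin mv [ 0.44  0.55 -1.52] pts 10 / 19
shift units [-0.011 -0.018 -0.03 ] turn units [-0.007  0.005 -0.013] t 24.7833 F [ 0.01 -0.57 -5.39] T [-0.606 -0.267  0.023] w 12.0
```

Emit:
move_arm(motion=[[4,[0,0,-0.04],[0,0,0]],[4,[0,0,-0.04],[0,0,0]],[4,[0,0,-0.04],[0,0,0]],[4,[0,0,-0.04],[0,0,0]],[4,[0,0,-0.04],[0,0,0]],[4,[0,0,-0.04],[0,0,0]],[4,[0,0,-0.04],[0,0,0]],[4,[0,0,-0.04],[0,0,0]],[4,[0,0,-0.04],[0,0,0]],[4,[0,0,-0.04],[0,0,0]],[4,[0,0,-0.04],[0,0,0]],[4,[0,0,-0.04],[0,0,0]],[4,[0,0,0],[0,0,0]]])

```text
time_s: 25.87
ee_pos: [537.4, 165.8, 122.7]
ee_rot: [-180.0, -18.0, 118.1]
force: [-1.1, -0.0, -6.6]
gripper_width: 12.0
gripper_force: 30.0
```

```bash
python3 -c "
from go import *
jlook(4,103)"
```

```text
t 26.07 F world [ 0.24 -0.16 -5.74] F carrier [ 0.13 -0.26 -5.74] tcp [537.6  165.81 123.04] rel [ 0.1  -1.74  1.04] [1.803e+01 1.000e-02 5.000e-02]
carrier tilt deg [-0.71 -0.79 -0.04] origin mv [ 0.57  0.36 -1.96] pts 10 / 19
```

Emit:
move_arm(motion=[[4,[0,0,-0.03],[0,0,0]],[4,[0,0,-0.03],[0,0,0]],[4,[0,0,-0.03],[0,0,0]],[4,[0,0,-0.03],[0,0,0]],[4,[0,0,0],[0,0,0]],[4,[0,0,0],[0,0,0]]])

```text
time_s: 26.57
ee_pos: [537.5, 165.8, 119.9]
ee_rot: [-180.0, -18.0, 118.1]
force: [0.5, -0.0, -5.3]
gripper_width: 11.6
gripper_force: 30.0
```

```bash
python3 -c "
from go import *
jlook(4,100)"
```

```text
t 26.77 F world [ 0.04 -0.36 -6.17] F carrier [-0.13 -0.34 -6.17] tcp [537.62 165.81 120.04] rel [ 0.11 -1.75  1.04] [1.803e+01 1.000e-02 5.000e-02]
carrier tilt deg [-0.6  -0.29 -0.13] origin mv [ 0.26  0.24 -1.08] pts 11 / 19
```

Emit:
move_arm(motion=[[4,[0,0,-0.03],[0,0,0]],[4,[0,0,-0.03],[0,0,0]],[4,[0,0,0],[0,0,0]],[4,[0,0,0],[0,0,0]]])

```text
time_s: 27.1
ee_pos: [537.5, 165.8, 118.4]
ee_rot: [-180.0, -18.0, 118.1]
force: [0.3, -0.1, -5.9]
gripper_width: 12.1
gripper_force: 30.0
```

```bash
python3 -c "
from go import *
jlook(4,98.5)"
```

```text
t 27.3 F world [ 0.04 -0.4  -5.82] F carrier [-0.15 -0.38 -5.82] tcp [537.58 165.82 118.51] rel [ 0.07 -1.72  1.01] [18.03  0.02  0.05]
carrier tilt deg [-0.33 -0.19 -0.13] origin mv [ 0.2   0.47 -1.24] pts 9 / 19
```

Emit:
move_arm(motion=[[4,[0,0,-0.03],[0,0,0]],[4,[0,0,-0.03],[0,0,0]],[4,[0,0,0],[0,0,0]],[4,[0,0,0],[0,0,0]]])

```text
time_s: 27.63
ee_pos: [537.7, 165.8, 117.3]
ee_rot: [180.0, -18.0, 118.1]
force: [0.2, -0.4, -3.9]
gripper_width: 11.7
gripper_force: 30.0
```

```bash
python3 -c "
from go import *
jlook(4,97)"
```

```text
t 27.83 F world [-0.14 -0.69 -2.99] F carrier [-0.45 -0.54 -2.99] tcp [537.64 165.83 117.16] rel [ 0.14 -1.74  1.16] [18.03  0.    0.05]
carrier tilt deg [ 0.5  -0.36 -0.1 ] origin mv [ 0.35  0.6  -1.17] pts 9 / 19
```

Emit:
move_arm(motion=[[4,[0,0,-0.03],[0,0,0]],[4,[0,0,-0.03],[0,0,0]],[4,[0,0,0],[0,0,0]],[4,[0,0,0],[0,0,0]]])

```text
time_s: 28.17
ee_pos: [537.7, 165.8, 115.9]
ee_rot: [180.0, -18.0, 118.1]
force: [-0.4, -1.7, 0.7]
gripper_width: 11.9
gripper_force: 30.0
```

```bash
python3 -c "
from go import *
jlook(4,95.5)"
```

```text
t 28.37 F world [-0.82 -0.82  0.29] F carrier [-1.1  -0.34  0.29] tcp [537.67 165.85 115.75] rel [ 0.17 -1.74  1.25] [18.03 -0.    0.05]
carrier tilt deg [ 0.5  -0.36 -0.09] origin mv [ 0.38  0.59 -1.06] pts 9 / 19
```

Landed, with all the weight on the platform. Un-leaning so the spring does not snap on release.

Emit:
move_arm(motion=[[4,[-0.0034,0.0064,0.001],[-0.397,-0.212,0]],[4,[-0.0034,0.0064,0.001],[-0.397,-0.212,0]],[4,[-0.0034,0.0064,0.001],[-0.397,-0.212,0]],[4,[-0.0034,0.0064,0.001],[-0.397,-0.212,0]],[4,[-0.0034,0.0064,0.001],[-0.397,-0.212,0]],[4,[-0.0034,0.0064,0.001],[-0.397,-0.212,0]],[4,[-0.0034,0.0064,0.001],[-0.397,-0.212,0]],[4,[-0.0034,0.0064,0.001],[-0.397,-0.212,0]],[4,[-0.0034,0.0064,0.001],[-0.397,-0.212,0]],[4,[-0.0034,0.0064,0.001],[-0.397,-0.212,0]],[4,[0,0,0],[0,0,0]],[4,[0,0,0],[0,0,0]]])

```text
time_s: 29.37
ee_pos: [536.6, 167.8, 116.0]
ee_rot: [180.0, -0.1, 118.1]
force: [-0.6, -0.8, 0.5]
gripper_width: 11.5
gripper_force: 30.0
```

```bash
python3 -c "
from go import *
jlook(5,94.3)"
```

```text
t 29.62 F world [-0.81  0.81  1.63] F carrier [-0.34  1.09  1.63] tcp [536.66 167.8  115.8 ] rel [0.2  0.46 2.5 ] [ 0.13  0.   -0.01]
carrier tilt deg [-0.53 -0.24 -0.01] origin mv [0.43 0.3  0.96] pts 12 / 19
```

Emit:
move_arm(motion=[[14,[0,0,0],[0,0,0]],[20,[0,0,0],[0,0,0]],[30,[0,0,0],[0,0,0]],[40,[0,0,0],[0,0,0]],[46,[0,0,0],[0,0,0]],[46,[0,0,0.2],[0,0,0]],[46,[0,0,0.4],[0,0,0]],[46,[0,0,0.6],[0,0,0]],[46,[0,0,0.6],[0,0,0]],[46,[0,0,0.6],[0,0,0]],[46,[0,0,0.6],[0,0,0]],[46,[0,0,0.6],[0,0,0]],[46,[-0.3,0.3,0.6],[0,0,0]],[46,[-0.4,0.4,0.6],[0,0,0]],[46,[-0.4,0.4,0.4],[0,0,0]],[46,[-0.4,0.4,0.2],[0,0,0]],[46,[0,0,0],[0,0,0]],[46,[0,0,0],[0,0,0]]])

```text
time_s: 31.12
ee_pos: [498.6, 205.4, 250.8]
ee_rot: [-180.0, 0.0, 118.2]
force: [0.1, -0.2, 0.3]
gripper_width: 45.9
gripper_force: 0.0
```

```bash
python3 -c "
from go import *
I=grab_frame('scene');W=grab_frame('wrist');print(state()['ee_pos'],state()['time_s'],state()['force'])
m=np.hstack([cv2.resize(I[180:330,150:450],(500,250)),cv2.resize(W,(300,225))[:225].copy() if 0 else cv2.resize(W,(300,250))])
cv2.imwrite('pics/m3.png',m)"
```

```text
[498.99114165 204.63504389 249.94615794] 31.2167 [-0.20826237 -0.12803665  0.45292204]
```

View pics/m3.png

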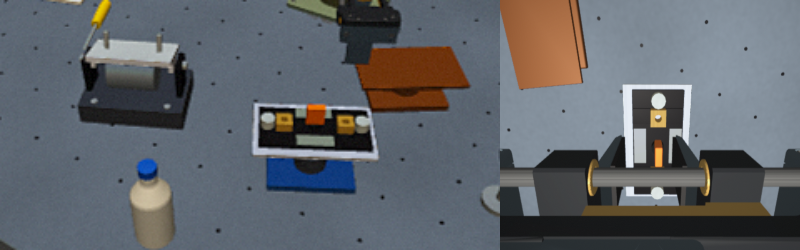

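The carrier lies flat, centred and square on the platform at (315,130) with an even border, and the gripper is clear. The cradle and bystanders look untouched.

```bash
python3 -c "
from workcell import *
print(job_done())"
```

```text
the job is handed in; nothing more can be done
None
```

I drew the carrier straight off the pins, laid it flat, centred and square on the blue-footed stand, released it and handed the job in at about 31 s; no verdict came back.

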